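# Gauge the lap at its white spot

## Task

Take the yellow thickness probe from its fork and set its orange sprung tip squarely on the white spot of the green lap disc, pressing gently so that the tip gives but does not bottom out, and hold it steady there for two seconds to take the reading. Then hang the probe back in its fork, upright as it was, and let go. Do not shift the disc or touch it with the gripper, and leave the other things on the bench where they are.

Things in the scene. Friction and masses are not known exactly. Their poses are not given: they have to be found in the camera images.
- probe: thickness probe, 0.2 kg, hanging upright in the fork. Origin on its axis at the underside of its black collar; z up along the handle. Collar 60 diameter, z 0 to 6. Grip: yellow square bar 26 x 26 (sides along x, y), z 6 to 82, black cap to 87. Below: black barrel 24 diameter to z -46, nose tapering to 16 diameter at z -65, sprung pin 11 diameter with orange end at z -85
- probe_tip (a point): end of the probe's orange sprung pin, on the axis 85 below the collar's underside when free. The pin slides 6 into the probe: it yields at 1.5 N and bottoms out at 6.5 N
- fork: fixed stand that the probe hangs in. Origin on the bench, under the place of the probe's axis. Base 120 x 110 x 10. Fork top at z 115, 8 thick: two prongs along x (x -40 to 24, 20 wide) leave a slot 38 wide, open to -x, closed from x 24 on; post at x 40 to 54. The probe's collar rests on the prongs
- machine: lap machine, fixed: base plate 200 x 220 x 16, two white cheeks at y -97 and 97, 146 high, carry the tilting platen on a pivot along y at z 130. Origin under its centre. The platen leans to the machine's -x.
- platen: white round platen of 168 diameter, tilting on the machine (0.26 to 0.56 rad, stiff). Origin on its axis at the pivot, z square out of it; its upper face at z 10. It carries the green lap disc of 150 diameter, which has a black hub in the middle (26 diameter, 10 high, with a 3 mm steel nut on it)
- spot (a point): point under the white spot (18 diameter, dark rim, 45 from the disc's centre), level with the platen's upper face; x outward from the disc's centre, z square out of the disc. The disc's surface lies above it along z by the lap's thickness, which varies from 4 to 20 and is not measured: feel for it
- jar: jar of polishing compound, 64 diameter, 85 high; origin under its centre, a bystander
- knife: closed blue utility knife, 150 x 30 x 22, along x, a bystander; origin under its centre
- dop_stand: wooden block 70 x 120 x 30 with three brass dop sticks, 88 high in all, a bystander; origin under its centre
- cup: white cup, 72 diameter, 75 high, a bystander; origin under its centre
- loupe_box: white plastic box 90 x 60 x 45, a bystander; origin under its centre
There are look-alikes about, which are no part of the job. Of the things like the fork, leave any that is brown, pink or red; of the rest the larger one is meant.

How it is judged:
By the outcome, as a careful person would: the job done as asked, in the order asked, and still so for the second after the job is handed in, with the robot touching nothing.
It also fails if it takes over 61 s, if anything falls off the work surface, if the arm or the gripper's body presses on something with over 40 N, if the wrist force passes 120 N, or if a joint passes its speed limit or range.

## Robot

A 6-joint arm with a two-finger parallel gripper is mounted at the origin on the work surface. World frame = base frame: x ahead of the robot, y to its left, z up, the work surface at z = 0. Lengths are in m, angles in rad, forces in N, time in s.
With the tool pointing down it reaches from about 0.3 to 0.775 m from the base axis. Payload 14.6 kg.
Tool frame: the origin (TCP) lies midway between the tips of the shut fingers; the grasp point (between the pads) lies 19 mm behind it (ctrl.pinch_z is the z of the grasp point in the tool frame, in m); z points along the fingers, y is the line along which they close (so a half turn about z gives the same grasp; the last joint's range is limited). The gripper opens to 94 mm and grips with 3 to 60 N. Pads are 16 mm wide; open, the fingers measure 119 mm over their backs; the gripper's body (75 mm by 177 mm) begins 78 mm behind the grasp point.
Start: joints at [1.19, 0.3, 1.521, -0, 1.321, -0.067], TCP at [0.17, 0.523, 0.185] pointing down, gripper open.
Joint ranges: [-3.03, 3.03], [-0.79, 2.21], [0.23, 2.52], [-1.04, 4.18], [0, 3.07], [-2.55, 2.55]. Speed limits (rad/s): [2.22, 2.22, 2.57, 3.14, 3.14, 3.14].

## Interface

Orientations are given as [roll, pitch, yaw] about the fixed x, y, z axes, in that order (R = Rz(yaw) Ry(pitch) Rx(roll)).
In Python, from station import ctrl, camera, ticket gives the robot as it stands. The module is installed in compiled form; this text tells all that it offers.
- The arm moves only by the shell command python3 -m inch 'ROWS' [FORCE]. ROWS is text: rows parted by semicolons, each of 7 numbers parted by spaces: the opening, from -1 (shut) to 1 (fully open), then the shift along the tool's x, y, z in units of 0.03 m (1.0 is 0.03 m), then the turn, a rotation vector about the tool's x, y, z in units of 10 degrees (1.0 is 10 degrees). In form: grip dx dy dz rx ry rz; .... A call has 1 to 10 rows; each row shifts and turns the commanded pose from where the row before left it, along the tool's axes as they then stand; what a row does not reach is not made up. A row lasts 1/8 s, in which the tool goes at most 62.5 mm and 10.7 degrees, less where a joint would pass 70% of its speed; a pose out of reach is approached as far as the arm can. A call with a number of a shift or a turn outside -1 to 1 is refused whole. A call with a gripper value outside its range is refused whole. The fingers move at their own pace and stop on an object; FORCE is the grip in N (left out, the last holds). Time passes only in rows, so rows that do not move let the fingers close. It gives the time, the measured TCP pose, the force, the opening and the grip force at its end, in the units of the state.
- ctrl.get_obs(): the state, without advancing time (a new reading comes with each control period).
- camera(name): name is "scene" or "top"; returns a dict with "img" (480x640x3 uint8, blue, green, red), "range_z" (480x640 float32, m along the optical axis (not along the pixel's ray), 0 where there is no reading), "intrinsics" (3x3 intrinsics, pixels), "k1" (the pictures are not rectified: a ray, as slopes to the right and down, at radius r is drawn at 1 + k1 r^2 times it, then the intrinsics apply), "view" (4x4, takes a point from world to camera coordinates). Camera axes: x right, y down, z forward; pixel columns grow to the right and rows downward; lengths in m; the calibration is good to about 2 mm. A picture is of the moment at which its call begins.
- ticket.hand_in(): hands the job in; it is judged then, once.
The state is a dict: "time_s": time; "qpos": joint angles; "joint_vel": joint speeds; "tau": joint torques, N m; "ee_pos": TCP position; "eef_rot": TCP orientation; "force": force on the tool from outside, world axes, zero at the start; "moment": the same for the moment, N m; "grip_width": finger opening in m; "grip_force": force on a finger pad.
Only numpy, scipy, OpenCV 4.12 (cv2) and the standard library are available. Lean on these libraries where they do the work, as an engineer would, in place of code of your own. Each camera call takes 0.05 s, during which the arm holds its last target. There are 200 camera calls.

## Working session

There is one attempt and no reset: what is moved stays moved. The work goes in short steps, Python scripts to look and compute and a shell command to move; the robot and the scene stay as the last step left them, time stands still between calls to the robot, and variables do not carry over. Pictures are saved under pics/ and viewed, at most 10 in all, crops included, and the job is handed in when it is done.

```bash
mkdir -p pics; cat > h.py <<'E'
import numpy as np, cv2
from scipy.spatial.transform import Rotation as R
from station import ctrl, camera, ticket
def snap(n):
    c=camera(n); cv2.imwrite  # noqa
    return c
def cloud(c):
    K=np.array(c["intrinsics"]);k1=float(c["k1"]);z=c["range_z"]
    h,w=z.shape;u,v=np.meshgrid(np.arange(w),np.arange(h))
    # k1: distorted = s*(1+k1 r^2)
    p=cv2.undistortPoints(np.stack([u,v],-1).reshape(-1,1,2).astype(np.float64),K,np.array([k1,0,0,0,0.]) ).reshape(h,w,2)
    P=np.concatenate([p*z[...,None],z[...,None]],-1)
    V=np.array(c["view"]);
    W=(P-V[:3,3])@V[:3,:3]
    W[z==0]=np.nan
    return W
E
python3 - <<'E'
from h import *
import pickle
for n in("scene","top"):
    c=camera(n);pickle.dump(c,open(n+".pkl","wb"));cv2.imwrite(f"pics/{n}0.png",c["img"])
    V=np.array(c["view"]);print(n,-V[:3,:3].T@V[:3,3],V[2,:3],c["k1"])
print(ctrl.get_obs(),ctrl.pinch_z)
E
```

```text
scene [ 1.02509423 -0.33799533  0.82651208] [-0.49473884  0.4391581  -0.74991576] -0.05379645308922898
top [0.37723882 0.07011217 1.36828821] [ 0.13588736 -0.01782644 -0.9905639 ] -0.09570452054596619
{'time_s': 0.1, 'qpos': array([ 1.19041335e+00,  3.00431330e-01,  1.52149112e+00, -2.86015758e-06,
        1.32072227e+00, -6.65641441e-02]), 'joint_vel': array([ 0.00019835, -0.00261936, -0.00322587, -0.00139035, -0.00163431,
        0.00058752]), 'tau': array([-2.91659535e-04, -5.32643223e+01, -3.53283656e+01,  7.08980835e-02,
        2.34482624e-02, -7.94925973e-05]), 'ee_pos': array([0.16967219, 0.52290908, 0.18444622]), 'eef_rot': array([-3.14054273e+00, -6.72140309e-05,  2.82777450e+00]), 'force': array([-0.74532538, -0.18160245, -0.36919786]), 'moment': array([0.00435409, 0.01316306, 0.02186099]), 'grip_force': 0.0, 'grip_width': 0.09379369034251463} -0.0188
```

View pics/scene0.png

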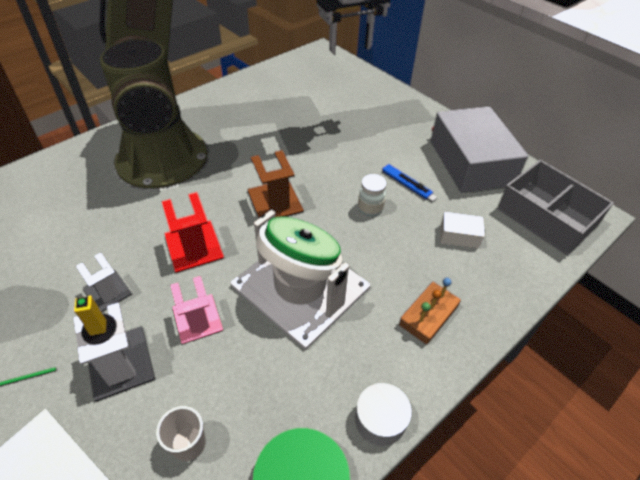

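View pics/top0.png

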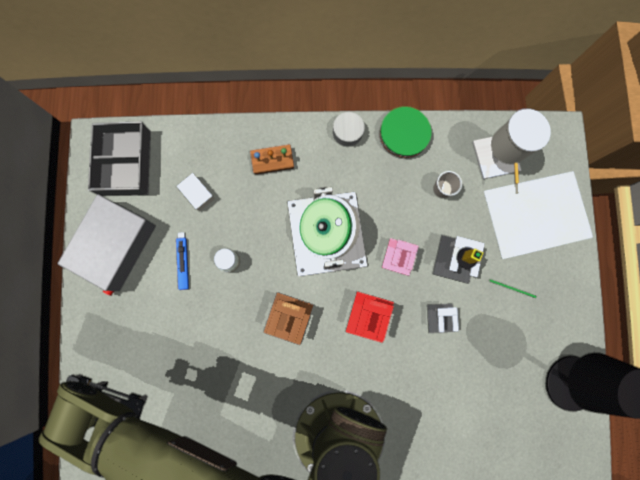

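The scene shows the probe in a grey/white fork at scene (105,345), top (462,257). Other fork-like things, all in scene pixels: a small grey/white one at (105,280), brown (275,190), red (192,235) and pink (195,310). Ruling out brown, pink and red leaves two grey ones, and the larger is the one holding the probe. The spot is near top (338,222), scene (292,240). I'll confirm in one enlarged crop.

```bash
python3 - <<'E'
from h import *
import pickle
s=pickle.load(open("scene.pkl","rb"));t=pickle.load(open("top.pkl","rb"))
def crop(c,u0,v0,w,h,f): return cv2.resize(c["img"][v0:v0+h,u0:u0+w],None,fx=f,fy=f,interpolation=cv2.INTER_CUBIC)
a=crop(t,420,225,80,60,5);b=crop(t,285,185,80,60,5)
d=crop(s,60,250,100,75*2,4)[:600];e=crop(s,230,195,100,75,4)
o=np.zeros((600,800,3),np.uint8);o[:300,:400]=a;o[300:,:400]=b;o[:300,400:]=crop(s,60,265,133,100,3)[:300,:400-1+1] if 0 else cv2.resize(s["img"][255:405,50:250],(400,300),interpolation=cv2.INTER_CUBIC)
o[300:,400:]=e
cv2.imwrite("pics/crop1.png",o)
T=cloud(t);S=cloud(s)
# heights table for fork
for n,P,(u,v,du,dv) in(("top",T,(460,257,30,28)),):
    q=P[v-dv:v+dv,u-du:u+du].reshape(-1,3);q=q[np.isfinite(q[:,0])]
    for lo,hi in((.005,.016),(.107,.118),(.12,.128),(.19,.215)):
        k=q[(q[:,2]>lo)&(q[:,2]<hi)];
        if len(k)>3: 
            r=cv2.minAreaRect((k[:,:2]*1000).astype(np.float32));print(lo,len(k),k.mean(0).round(4),k.min(0).round(3),k.max(0).round(3),r)
print(np.nanmedian(T[300:340,520:560,2]),np.nanmedian(S[250:290,20:60,2]))
E
```

```text
0.005 821 [ 0.4848 -0.3334  0.0094] [ 0.417 -0.457  0.005] [ 0.579 -0.279  0.016] ((500.84112548828125, -365.942626953125), (173.16171264648438, 162.72901916503906), 86.64391326904297)
0.107 512 [ 0.4953 -0.347   0.1142] [ 0.435 -0.4    0.107] [ 0.544 -0.301  0.118] ((489.2511901855469, -351.58502197265625), (81.28103637695312, 94.87390899658203), 73.46659088134766)
0.12 122 [ 0.4868 -0.3425  0.1223] [ 0.451 -0.395  0.12 ] [ 0.534 -0.322  0.127] ((495.66094970703125, -349.0914306640625), (72.10417938232422, 74.2774658203125), 66.6124267578125)
0.19 115 [ 0.4854 -0.3482  0.1977] [ 0.469 -0.366  0.19 ] [ 0.502 -0.331  0.205] ((485.43975830078125, -349.1425476074219), (26.996416091918945, 27.10492706298828), 59.95484924316406)
-0.000773495556413329 0.00026470693468192693
```

View pics/crop1.png

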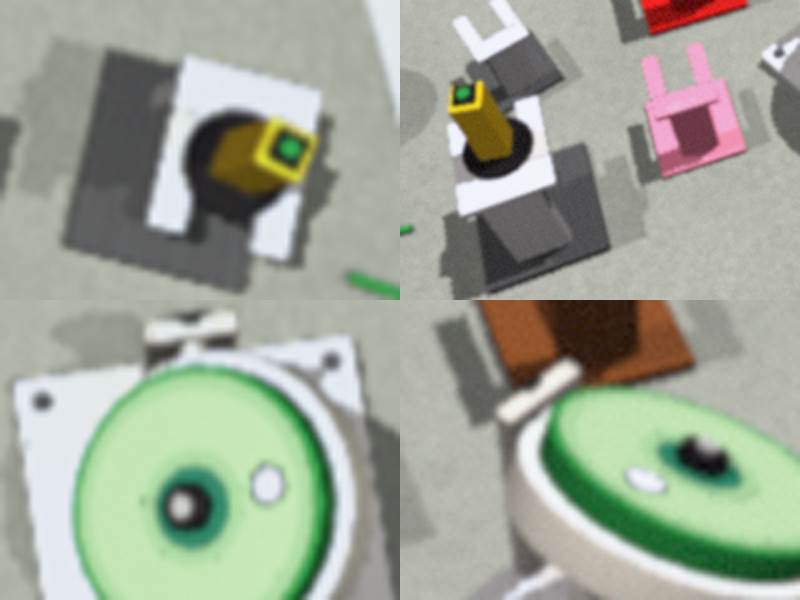

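The crop confirms it: the probe stands in the larger grey-based, white-topped fork, the small grey one is empty, and the slot opens towards the robot. The white spot is at top ≈ (338.5,222), scene ≈ (291,240). Next I'll fit the poses.

```bash
cat > fit.py <<'E'
from h import *
import pickle
from scipy.optimize import least_squares
s=pickle.load(open("scene.pkl","rb"));t=pickle.load(open("top.pkl","rb"))
S=cloud(s);T=cloud(t)
# bar fit
for nm,cs in(("scene",[(s,S)]),("top",[(t,T)]),("both",[(s,S),(t,T)])):
    Q=[]
    for c,P in cs:
        b,g,r=[c["img"][...,i].astype(int) for i in range(3)]
        m=(r>80)&(r-b>60)&(g-b>35)&(np.hypot(P[...,0]-.487,P[...,1]+.349)<.04)&(P[...,2]>.13)&(P[...,2]<.192)
        Q.append(P[m])
    Q=np.vstack(Q)
    def f(p):
        d=Q[:,:2]-p[:2];c_,s_=np.cos(p[2]),np.sin(p[2])
        return np.maximum(abs(d[:,0]*c_+d[:,1]*s_),abs(-d[:,0]*s_+d[:,1]*c_))-.013
    best=min((least_squares(f,[.487,-.349,a],loss="soft_l1",f_scale=.001,x_scale=[.01,.01,.1]) for a in np.radians([-40,-20,0,20,40])),key=lambda r:r.cost)
    print(nm,len(Q),best.x[:2].round(4),np.degrees(best.x[2])%90,np.sqrt(np.mean(best.fun**2)))
# cap top and collar centers
for nm,P in(("scene",S),("top",T)):
    near=np.hypot(P[...,0]-.487,P[...,1]+.349)<.03
    k=P[near&(P[...,2]>.198)]
    k2=k[:,:2]
    print(nm,"cap",len(k),k2.mean(0).round(4),(k2.max(0)+k2.min(0))/2,np.median(k[:,2]))
# prongs: white points z~.115
for c,P,nm in((s,S,"s"),(t,T,"t")):
    w=(c["img"].min(2)>150)&(abs(P[...,2]-.115)<.005)&(np.hypot(P[...,0]-.487,P[...,1]+.349)<.09)
    q=P[w][:,:2]; r=cv2.minAreaRect((q*1000).astype(np.float32));print(nm,"fork top",len(q),r, np.median(P[w][:,2]))
# disc plane
for c,P,nm in((s,S,"s"),(t,T,"t")):
    b,g,r=[c["img"][...,i].astype(int) for i in range(3)]
    h0=(290,240) if nm=="s" else (327,225)
    u,v=np.meshgrid(np.arange(640),np.arange(480))
    m=(g>150)&(g-r>15)&(np.hypot(u-h0[0],v-h0[1])<60)&np.isfinite(P[...,0])
    q=P[m]
    for _ in range(5):
        c0=q.mean(0);n=np.linalg.svd(q-c0,full_matrices=False)[2][2];n*=np.sign(n[2]);d=(q-c0)@n;q=q[abs(d)<max(.002,2*d.std())]
    print(nm,"disc",len(q),c0.round(4),n.round(4),"tilt",np.arccos(n[2]),"az",np.degrees(np.arctan2(n[1],n[0])),d.std())
    ex=np.cross([0,0,1],n);ex/=np.linalg.norm(ex);ey=np.cross(n,ex)
    e=np.c_[(q-c0)@ex,(q-c0)@ey]
    cir=cv2.minEnclosingCircle((e*1000).astype(np.float32));C=c0+ex*cir[0][0]/1000+ey*cir[0][1]/1000
    print("  circ",cir[1],C.round(4))
    # spot: white blob
    uv=(291,240) if nm=="s" else (338.5,222)
    m=(c["img"].min(2)>205)&(np.hypot(u-uv[0],v-uv[1])<(10))&(abs((P-c0)@n)<.006)
    px=np.array([u[m].mean(),v[m].mean()])
    K=np.array(c["intrinsics"]);ray=np.append(cv2.undistortPoints(px.reshape(1,1,2),K,np.array([float(c["k1"]),0,0,0,0.])).ravel(),1)
    V=np.array(c["view"]);o=-V[:3,:3].T@V[:3,3];dr=V[:3,:3].T@ray
    sp=o+dr*((c0-o)@n)/(dr@n)
    print("  spot",m.sum(),px.round(1),sp.round(4),P[m].mean(0).round(4),"r",np.linalg.norm(sp-C))
E
python3 fit.py
```

```text
scene 502 [ 0.4837 -0.3488] 63.13255709203735 0.0007280388944073809
top 92 [ 0.4856 -0.3507] 63.136239519784965 0.0009064048942888088
both 594 [ 0.4838 -0.349 ] 63.38296685239339 0.0010036504539358557
scene cap 141 [ 0.4862 -0.3496] [ 0.48573361 -0.34856967] 0.20092105474530111
top cap 54 [ 0.4854 -0.3495] [ 0.48366616 -0.34667724] 0.20005756763899885
s fork top 1181 ((487.34112548828125, -350.15716552734375), (78.68097686767578, 96.85762023925781), 74.14791107177734) 0.1154041759559408
t fork top 452 ((489.3956298828125, -350.9095458984375), (78.11720275878906, 95.42866516113281), 74.09720611572266) 0.1145609653017306
s disc 1715 [0.575  0.0311 0.1576] [-0.0615  0.5135  0.8559] tilt 0.5435402163754067 az 96.82841704212143 0.0006454055028972171
  circ 75.79981994628906 [0.5719 0.0354 0.1548]
  spot 33 [291.1 239.6] [ 0.5783 -0.0025  0.178 ] [ 0.5788 -0.0029  0.1787] r 0.04491948119712855
t disc 1822 [0.5721 0.0323 0.153 ] [-0.065   0.5177  0.8531] tilt 0.5489709148429534 az 97.16095975860704 0.0017627602636335407
  circ 75.20209503173828 [0.5729 0.0332 0.1525]
  spot 24 [338.1 221.7] [ 0.5787 -0.0046  0.1759] [ 0.5786 -0.0046  0.1763] r 0.0448163066302963
```

The fits agree: probe at (0.4845,-0.349) with bar yaw 63.2°, disc normal ≈ (-0.063,0.516,0.855), spot ≈ (0.5785,-0.0035,0.177), and spot radius 44.9 against 45 given. Now I'll raise the tool and turn it to yaw 63.2°.

```bash
python3 -m inch '1 0 0 -0.5 0 0 1;1 0 0 -0.5 0 0 1;1 0 0 -0.5 0 0 1;1 0 0 -0.5 0 0 1;1 0 0 -0.5 0 0 1;1 0 0 -0.5 0 0 1;1 0 0 -0.5 0 0 1;1 0 0 -0.5 0 0 1;1 0 0 -0.5 0 0 1;1 0 0 -0.5 0 0 0.88' 30
cat > go.py <<'E'
# usage: go.py x y z [yawdeg | rx ry rz of target z-axis]: remaining shift in tool units and turn
from h import *
import sys
def rel(o,p,Rt):
    R0=R.from_euler("xyz",o["eef_rot"])
    return R0.inv().apply(np.array(p)-o["ee_pos"])/.03, np.degrees((R0.inv()*Rt).as_rotvec())/10
if __name__=="__main__":
    o=ctrl.get_obs();a=list(map(float,sys.argv[1:]))
    d,w=rel(o,a[:3],R.from_euler("xyz",[np.pi,0,np.radians(a[3])]))
    print("t",o["time_s"],"ee",o["ee_pos"].round(4),np.degrees(o["eef_rot"]).round(2),"shift",d.round(2),"turn",w.round(2),"q",o["qpos"].round(2),"F",o["force"].round(2))
E
python3 go.py .4845 -.349 .30 63.2
```

```text
time_s: 1.35
ee_pos: [0.1698, 0.523, 0.3351]
eef_rot: [3.142, 0.001, 1.098]
force: [0.1, 0.1, 0.7]
grip_width: 0.0938
grip_force: 0.0
t 1.35 ee [0.1698 0.523  0.3351] [1.800e+02 4.000e-02 6.291e+01] shift [-21.1   22.58   1.19] turn [ 0.    0.   -0.03] q [1.19 0.24 1.26 0.   1.65 1.66] F [0.12 0.08 0.66]
```

```bash
python3 -m inch '1 -1 1 0 0 0 0;1 -1 1 0 0 0 0;1 -1 1 0 0 0 0;1 -1 1 0 0 0 0;1 -1 1 0 0 0 0;1 -1 1 0 0 0 0;1 -1 1 0 0 0 0;1 -1 1 0 0 0 0;1 -1 1 0 0 0 0;1 -1 1 0 0 0 0' >/dev/null
python3 -m inch '1 -1 1 0 0 0 0;1 -1 1 0 0 0 0;1 -1 1 0 0 0 0;1 -1 1 0 0 0 0;1 -1 1 0 0 0 0;1 -1 1 0 0 0 0;1 -1 1 0 0 0 0;1 -1 1 0 0 0 0;1 -1 1 0 0 0 0;1 -1 1 0 0 0 0'
python3 -m inch '1 -1 1 0 0 0 0;1 -0.2 1 0 0 0 0;1 0 0.5 0 0 0 0;1 0 0 0 0 0 0;1 0 0 0 0 0 0'
python3 go.py .4845 -.349 .156 63.2
```

```text
time_s: 3.85
ee_pos: [0.4353, -0.2842, 0.3346]
eef_rot: [-3.141, -0.0, 1.103]
force: [0.7, 0.2, 1.1]
grip_width: 0.0942
grip_force: 0.0
time_s: 4.47
ee_pos: [0.4855, -0.3485, 0.335]
eef_rot: [-3.141, 0.0, 1.104]
force: [0.2, -0.0, 1.0]
grip_width: 0.0939
grip_force: 0.0
t 4.475 ee [ 0.4855 -0.3485  0.335 ] [-179.99    0.     63.23] shift [-0.03 -0.02  5.97] turn [-0.  0.  0.] q [-0.68  0.35  1.11 -0.    1.68 -0.22] F [ 0.22 -0.04  0.98]
```

```bash
python3 -m inch '1 -0.03 -0.02 1 0 0 0;1 0 0 1 0 0 0;1 0 0 1 0 0 0;1 0 0 1 0 0 0;1 0 0 1 0 0 0;1 0 0 0.8 0 0 0;1 0 0 0.37 0 0 0;1 0 0 0 0 0 0' 
python3 go.py .4845 -.349 .150 63.2
python3 -m inch '0 0 0 0 0 0 0;-0.3 0 0 0 0 0 0;-1 0 0 0 0 0 0;-1 0 0 0 0 0 0;-1 0 0 0 0 0 0;-1 0 0 0 0 0 0;-1 0 0 0 0 0 0;-1 0 0 0 0 0 0' 30
python3 go.py .4845 -.349 .150 63.2
```

```text
time_s: 5.48
ee_pos: [0.4847, -0.3491, 0.15]
eef_rot: [-3.141, -0.0, 1.103]
force: [0.2, -0.3, 0.6]
grip_width: 0.094
grip_force: 0.0
t 5.475 ee [ 0.4847 -0.3491  0.15  ] [-179.99   -0.     63.22] shift [ 0.   -0.01  0.  ] turn [-0. -0.  0.] q [-0.69  0.43  1.42 -0.    1.29 -0.22] F [ 0.25 -0.32  0.64]
time_s: 6.48
ee_pos: [0.4849, -0.3493, 0.1498]
eef_rot: [-3.141, -0.0, 1.103]
force: [-1.4, -0.4, -0.9]
grip_width: 0.026
grip_force: 30.0
t 6.475 ee [ 0.4849 -0.3493  0.1498] [-179.99   -0.     63.22] shift [ 0.   -0.01 -0.01] turn [-0. -0.  0.] q [-0.69  0.43  1.42 -0.    1.29 -0.22] F [-1.41 -0.43 -0.92]
```

```bash
python3 -m inch '-1 0 0 -0.5 0 0 0;-1 0 0 -0.7 0 0 0;-1 0 0 -0.8 0 0 0;-1 0 0 -1 0 0 0;-1 0 0 -1 0 0 0;-1 0 0 -1 0 0 0;-1 0 0 -1 0 0 0;-1 0 0 -1 0 0 0;-1 0 0 0 0 0 0;-1 0 0 0 0 0 0' 
cat > tgt.py <<'E'
from h import *
import sys
from go import rel
n=np.array([-.063,.5155,.8546]);n/=np.linalg.norm(n)
sp=np.array([.5785,-.0035,.177]);L=.120
h=float(sys.argv[1])
Rd=R.from_euler("xyz",[np.pi,0,np.radians(63.2)])
ax=np.cross([0,0,1],n);ax*=np.arccos(n[2])/np.linalg.norm(ax)
Rt=R.from_rotvec(ax)*Rd
p=sp+n*(L+h)
o=ctrl.get_obs()
d,w=rel(o,p,Rt)
R0=R.from_euler("xyz",o["eef_rot"])
tip=o["ee_pos"]+R0.apply([0,0,L])
print("t",o["time_s"],"target",p.round(4),"ee",o["ee_pos"].round(4),"shift",d.round(3),"turn",w.round(3),"tip",tip.round(4),"tip-spot in tool mm",(R0.inv().apply(tip-sp)*1000).round(2),"q",o["qpos"].round(2))
print("F along n",o["force"]@n,"F",o["force"].round(2))
E
python3 tgt.py .03
```

```text
time_s: 7.72
ee_pos: [0.4847, -0.3492, 0.3587]
eef_rot: [-3.14, -0.0, 1.103]
force: [0.2, -0.3, -3.2]
grip_width: 0.026
grip_force: 30.0
t 7.725 target [0.5691 0.0738 0.3052] ee [ 0.4847 -0.3492  0.3587] shift [13.854 -3.84   1.792] turn [-1.747 -2.603  0.004] tip [ 0.4846 -0.3491  0.2387] tip-spot in tool mm [-350.8    71.74  -61.88] q [-0.69  0.36  1.05 -0.    1.73 -0.22]
F along n -2.883038547718619 F [ 0.21 -0.33 -3.16]
```

```bash
python3 -m inch '-1 0.6 -0.17 0 0 0 0;-1 1 -0.28 0 0 0 0;-1 1 -0.28 0 0 0 0;-1 1 -0.28 0 0 0 0;-1 1 -0.28 0 0 0 0;-1 1 -0.28 0 0 0 0;-1 1 -0.28 0 0 0 0;-1 1 -0.28 0 0 0 0;-1 1 -0.28 0 0 0 0;-1 1 -0.28 0 0 0 0' >/dev/null
python3 -m inch '-1 1 -0.28 0 0 0 0;-1 1 -0.28 0 0 0 0;-1 1 -0.28 0 0 0 0;-1 1 -0.28 0 0 0 0;-1 0.25 0 0 -0.25 -0.37 0;-1 0 0 0 -0.3 -0.446 0;-1 0 0 0 -0.3 -0.446 0;-1 0 0 0 -0.3 -0.446 0;-1 0 0 0 -0.3 -0.446 0;-1 0 0 0 -0.3 -0.446 0'
python3 -m inch '-1 0 0 0 0 0 0;-1 0 0 0 0 0 0'
python3 tgt.py .03
```

```text
time_s: 10.22
ee_pos: [0.5694, 0.0741, 0.3593]
eef_rot: [2.812, 0.449, 1.029]
force: [0.1, 0.5, -0.9]
grip_width: 0.026
grip_force: 30.0
time_s: 10.48
ee_pos: [0.5698, 0.0734, 0.3598]
eef_rot: [2.815, 0.444, 1.029]
force: [0.4, 0.4, -2.0]
grip_width: 0.0257
grip_force: 30.0
t 10.475 target [0.5691 0.0738 0.3052] ee [0.5698 0.0734 0.3598] shift [ 0.781 -0.556  1.548] turn [ 0.006 -0.012  0.   ] tip [0.5776 0.0117 0.2572] tip-spot in tool mm [-23.11  16.83 -76.45] q [ 0.32  0.35  1.16 -0.54  1.73  0.73]
F along n -1.5261323341218729 F [ 0.42  0.38 -1.99]
```

```bash
python3 -m inch '-1 0.4 -0.28 0 0 0 0;-1 0.38 -0.28 0 0 0 0;-1 0 0 0.5 0 0 0;-1 0 0 0.7 0 0 0;-1 0 0 0.35 0 0 0;-1 0 0 0 0 0 0;-1 0 0 0 0 0 0'
python3 tgt.py .03
python3 - <<'E'
from h import *
import pickle
out=[]
for n in("scene","top"):
    c=camera(n);pickle.dump(c,open(n+"1.pkl","wb"))
    P=cloud(c);b,g,r=[c["img"][...,i].astype(int) for i in range(3)]
    m=(r>130)&(r-b>70)&(r-g>30)&(np.hypot(P[...,0]-.578,P[...,1])<.04)&(P[...,2]>.17)
    print(n,m.sum(),P[m].mean(0).round(4) if m.any() else '', np.argwhere(m).mean(0) if m.any() else '')
    u,v=(292,225) if n=="scene" else (338,222)
    out.append(cv2.resize(c["img"][v-60:v+40,u-40:u+40],(400,500),interpolation=cv2.INTER_CUBIC))
cv2.imwrite("pics/tip1.png",np.hstack(out))
E
```

```text
time_s: 11.35
ee_pos: [0.5693, 0.0736, 0.3058]
eef_rot: [2.813, 0.445, 1.028]
force: [0.2, 0.5, -1.5]
grip_width: 0.0256
grip_force: 30.0
t 11.35 target [0.5691 0.0738 0.3052] ee [0.5693 0.0736 0.3058] shift [ 0.011 -0.015  0.012] turn [ 0.014 -0.005 -0.004] tip [0.5771 0.0117 0.2032] tip-spot in tool mm [ -0.21   0.82 -30.34] q [ 0.32  0.36  1.27 -0.54  1.63  0.79]
F along n -1.0218245080340727 F [ 0.25  0.49 -1.47]
scene 6 [0.5775 0.0116 0.2116] [223.16666667 296.66666667]
top 0
```

View pics/tip1.png

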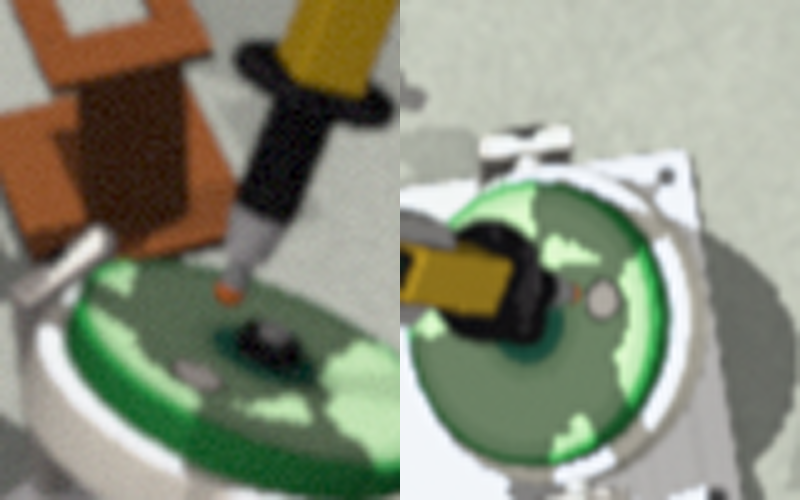

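The crop shows the probe standing along the disc normal above the spot. The orange tip is at scene ≈ (297.8,224.2) and top ≈ (332.8,220.6). I'll compare that with the predicted projection.

```bash
python3 - <<'E'
from h import *
import pickle
o=ctrl.get_obs();R0=R.from_euler("xyz",o["eef_rot"]);n=-R0.apply([0,0,1])
def proj(c,p):
    V=np.array(c["view"]);q=V[:3,:3]@p+V[:3,3]
    return cv2.projectPoints(q.reshape(1,1,3),np.zeros(3),np.zeros(3),np.array(c["intrinsics"]),np.array([float(c["k1"]),0,0,0,0.]))[0].ravel()
for f in("scene1.pkl","top1.pkl"):
    c=pickle.load(open(f,"rb"))
    for L in(.115,.12): print(f,L,proj(c,o["ee_pos"]+R0.apply([0,0,L])).round(1), [ (proj(c,o["ee_pos"]+R0.apply([0,0,L])+R0.apply(e))-proj(c,o["ee_pos"]+R0.apply([0,0,L]))).round(2) for e in ([.005,0,0],[0,.005,0])])
    # spot again by grey blob: depth-plane consistent
    P=cloud(c);sp=np.array([.5785,-.0035,.177]);print("spotproj",proj(c,sp).round(1))
    # collar: black points fit; bar axis from yellow points
    b,g,r=[c["img"][...,i].astype(int) for i in range(3)]
    m=(r>80)&(r-b>60)&(g-b>35)
    q=R0.inv().apply(P.reshape(-1,3)-o["ee_pos"]).reshape(P.shape)
    m&=(np.hypot(q[...,0],q[...,1])<.03)&(q[...,2]>-.02)&(q[...,2]<.027)
    k=q[m];print(len(k),(k.min(0)*1000).round(1),(k.max(0)*1000).round(1))
    # gray/dark barrel points axis: z .037..0.075
    mb=(np.hypot(q[...,0],q[...,1])<.025)&(q[...,2]>.040)&(q[...,2]<.078)&np.isfinite(q[...,0])
    k=q[mb]
    from scipy.optimize import least_squares
    if len(k)>20:
        s=least_squares(lambda x:np.hypot(k[:,0]-x[0]-x[2]*(k[:,2]-.06),k[:,1]-x[1]-x[3]*(k[:,2]-.06))-.012,[0,0,0,0],loss="soft_l1",f_scale=.001);print("barrel axis mm",len(k),(s.x*1000).round(1),np.abs(s.fun).mean())
E
```

```text
scene1.pkl 0.115 [297.7 223.8] [array([2.52, 0.54]), array([0.74, 1.34])]
scene1.pkl 0.12 [296.7 226.2] [array([2.52, 0.54]), array([0.74, 1.35])]
spotproj [290.8 240.3]
494 [-14.6 -11.9 -20. ] [11.4 16.1 26.9]
barrel axis mm 279 [ -0.6  -0.2  -4.8 -34.3] 0.0008113374053865072
top1.pkl 0.115 [331.2 220.4] [array([-1.62, -0.75]), array([ 0.72, -1.87])]
top1.pkl 0.12 [332.2 220.6] [array([-1.62, -0.74]), array([ 0.72, -1.87])]
spotproj [337.7 221.7]
121 [-15.7 -11.3 -19.5] [-6.5 15.1 26.5]
```

Agreement is within about a pixel. I'll tare the force and descend.

```bash
cat > f.py <<'E'
from h import *
# averaged force: camera calls let time pass by 0.05 s each
n=np.array([-.063,.5155,.8546]);sp=np.array([.5785,-.0035,.177])
a=[];
for i in range(6):
    o=ctrl.get_obs();a.append(o["force"]);camera("top")
a=np.array(a);R0=R.from_euler("xyz",o["eef_rot"]);tip=o["ee_pos"]+R0.apply([0,0,.12])
print("t",o["time_s"],"Fmean",a.mean(0).round(2),"Fn %.2f sd %.2f"%((a@n).mean(),(a@n).std()),"tip-spot tool mm",(R0.inv().apply(tip-sp)*1000).round(2))
E
python3 f.py
python3 -m inch '-1 0 0 0.3 0 0 0;-1 0 0 0.3 0 0 0;-1 0 0 0.1 0 0 0;-1 0 0 0 0 0 0;-1 0 0 0 0 0 0' >/dev/null
python3 f.py
```

```text
t 11.7 Fmean [-0.06  0.07 -1.81] Fn -1.51 sd 0.49 tip-spot tool mm [ -0.18   0.57 -29.96]
t 12.625 Fmean [ 0.07 -0.13 -1.8 ] Fn -1.61 sd 0.61 tip-spot tool mm [-0.19  0.57 -8.87]
```

```bash
python3 -m inch '-1 0 -0.02 0.1 0 0 0;-1 0 0 0.07 0 0 0;-1 0 0 0 0 0 0' >/dev/null; python3 f.py
python3 -m inch '-1 0 0 0.07 0 0 0;-1 0 0 0 0 0 0' >/dev/null; python3 f.py
```

```text
t 13.3 Fmean [-0.28  0.08 -1.84] Fn -1.52 sd 0.48 tip-spot tool mm [-0.26 -0.04 -3.75]
t 13.85 Fmean [-0.05 -0.25 -1.64] Fn -1.53 sd 0.17 tip-spot tool mm [-0.24 -0.07 -1.59]
```

```bash
python3 -m inch '-1 0 0 0.05 0 0 0;-1 0 0 0 0 0 0' >/dev/null; python3 f.py

```

```text
t 14.4 Fmean [-0.06  0.25 -1.45] Fn -1.10 sd 0.39 tip-spot tool mm [-0.21 -0.06 -0.09]
```

```bash
python3 -m inch '-1 0 0 0.05 0 0 0;-1 0 0 0 0 0 0' >/dev/null; python3 f.py

```

```text
t 14.95 Fmean [-0.06  0.59 -0.77] Fn -0.35 sd 0.27 tip-spot tool mm [-0.23 -0.05  1.42]
```

```bash
python3 -m inch '-1 0 0 0.05 0 0 0;-1 0 0 0 0 0 0' >/dev/null; python3 f.py

```

```text
t 15.5 Fmean [0.11 1.46 0.77] Fn 1.41 sd 0.42 tip-spot tool mm [-0.21 -0.04  2.86]
```

```bash
python3 -m inch '-1 0 0 0.05 0 0 0;-1 0 0 0 0 0 0' >/dev/null; python3 f.py

```

```text
t 16.05 Fmean [-0.33  2.02  1.53] Fn 2.37 sd 0.45 tip-spot tool mm [-0.22 -0.05  4.38]
```

Net normal force is about 3.9 N, mid-range between 1.5 and 6.5. I'll hold and look.

```bash
python3 -m inch '-1 0 0 0 0 0 0;-1 0 0 0 0 0 0;-1 0 0 0 0 0 0;-1 0 0 0 0 0 0;-1 0 0 0 0 0 0;-1 0 0 0 0 0 0;-1 0 0 0 0 0 0;-1 0 0 0 0 0 0;-1 0 0 0 0 0 0;-1 0 0 0 0 0 0' >/dev/null; python3 f.py
python3 - <<'E'
from h import *
out=[]
for n in("scene","top"):
    c=camera(n)
    u,v=(292,225) if n=="scene" else (338,222)
    out.append(cv2.resize(c["img"][v-30:v+40,u-28:u+28],(400,500),interpolation=cv2.INTER_CUBIC))
cv2.imwrite("pics/press.png",np.hstack(out))
E
```

```text
t 17.6 Fmean [0.15 1.79 1.36] Fn 2.08 sd 0.32 tip-spot tool mm [-0.24 -0.1   4.45]
```

View pics/press.png

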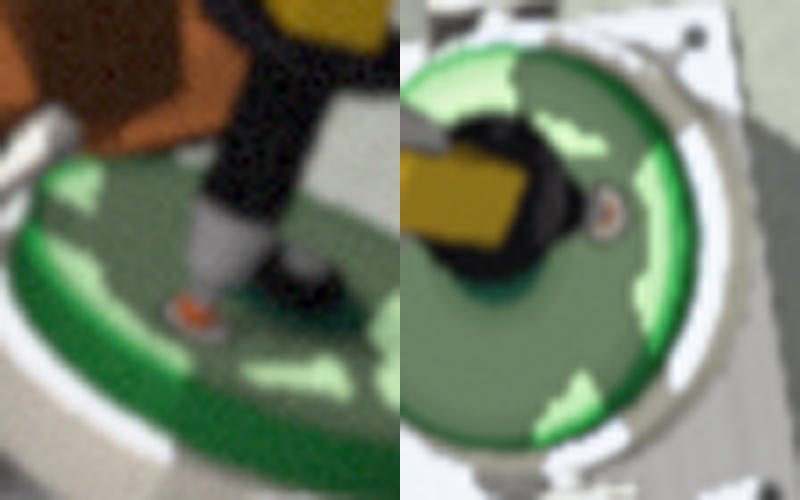

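The picture shows the orange tip inside the white spot with its rim visible around it (scene crop (195,312), top crop (607,212)). I'll hold a little longer, then retract along the axis and turn upright.

```bash
python3 -m inch '-1 0 0 0 0 0 0;-1 0 0 0 0 0 0;-1 0 0 0 0 0 0;-1 0 0 0 0 0 0;-1 0 0 0 0 0 0;-1 0 0 0 0 0 0;-1 0 0 0 0 0 0;-1 0 0 0 0 0 0;-1 0 0 0 0 0 0;-1 0 0 0 0 0 0' >/dev/null; python3 tgt.py 0
python3 -m inch '-1 0 0 -0.1 0 0 0;-1 0 0 -0.3 0 0 0;-1 0 0 -0.6 0 0 0;-1 0 0 -1 0 0 0;-1 0 0 -1 0 0 0;-1 0 0 -0.6 0 0 0;-1 0 0 0 0.3 0.446 0;-1 0 0 0 0.3 0.446 0;-1 0 0 0 0.3 0.446 0;-1 0 0 0 0.3 0.446 0'
python3 -m inch '-1 0 0 0 0.3 0.446 0;-1 0 0 0 0.25 0.37 0;-1 0 0 0 0 0 0'
python3 go.py .4847 -.3492 .36 63.2
```

```text
t 19.0 target [0.5709 0.0584 0.2795] ee [0.5708 0.056  0.2757] shift [ 0.008  0.011 -0.149] turn [ 0.011 -0.001 -0.001] tip [ 0.5786 -0.0059  0.1733] tip-spot in tool mm [-0.23 -0.1   4.46] q [ 0.3   0.36  1.33 -0.54  1.56  0.8 ]
F along n 2.0102176871042174 F [0.51 1.61 1.42]
time_s: 20.25
ee_pos: [0.5637, 0.112, 0.3684]
eef_rot: [3.047, 0.14, 1.097]
force: [0.1, 0.0, -3.3]
grip_width: 0.0257
grip_force: 30.0
time_s: 20.62
ee_pos: [0.5639, 0.1108, 0.3683]
eef_rot: [3.141, 0.001, 1.102]
force: [0.0, -1.5, -2.1]
grip_width: 0.026
grip_force: 30.0
t 20.625 ee [0.5639 0.1108 0.3683] [1.7999e+02 4.0000e-02 6.3130e+01] shift [-14.87   4.58   0.29] turn [ 0.    0.   -0.01] q [ 0.13  0.3   1.11 -0.    1.74  0.6 ] F [ 0.03 -1.47 -2.1 ]
```

```bash
python3 -m inch '-1 -1 0.31 0 0 0 0;-1 -1 0.31 0 0 0 0;-1 -1 0.31 0 0 0 0;-1 -1 0.31 0 0 0 0;-1 -1 0.31 0 0 0 0;-1 -1 0.31 0 0 0 0;-1 -1 0.31 0 0 0 0;-1 -1 0.31 0 0 0 0;-1 -1 0.31 0 0 0 0;-1 -1 0.31 0 0 0 0' >/dev/null
python3 -m inch '-1 -1 0.31 0 0 0 0;-1 -1 0.31 0 0 0 0;-1 -1 0.31 0 0 0 0;-1 -1 0.31 0 0 0 0;-1 -0.6 0.2 0 0 0 0;-1 -0.27 0.04 0 0 0 0;-1 0 0 0 0 0 0;-1 0 0 0 0 0 0'
python3 go.py .4848 -.3492 .150 63.2
```

```text
time_s: 22.88
ee_pos: [0.4858, -0.3477, 0.3683]
eef_rot: [3.141, 0.0, 1.104]
force: [-0.2, 0.7, -1.8]
grip_width: 0.0255
grip_force: 30.0
t 22.875 ee [ 0.4858 -0.3477  0.3683] [1.7999e+02 1.0000e-02 6.3270e+01] shift [-0.06 -0.01  7.28] turn [0.   0.   0.01] q [-0.68  0.36  1.03 -0.    1.75 -0.22] F [-0.22  0.66 -1.81]
```

```bash
python3 -m inch '-1 -0.06 -0.01 0.8 0 0 0;-1 0 0 0.8 0 0 0;-1 0 0 0.8 0 0 0;-1 0 0 0.5 0 0 0;-1 0 0 0 0 0 0'
python3 - <<'E'
from h import *
c=camera("scene");P=cloud(c);o=ctrl.get_obs();k=P-o["ee_pos"]
from scipy.optimize import least_squares
k=k[(np.hypot(k[...,0],k[...,1])<.022)&(k[...,2]<-.040)&(k[...,2]>-.079)]
s=least_squares(lambda x:np.hypot(k[:,0]-x[0]-x[2]*(k[:,2]+.06),k[:,1]-x[1]-x[3]*(k[:,2]+.06))-.012,[0,0,0,0],loss="soft_l1",f_scale=.001);print(len(k),(s.x*1000).round(1))
cv2.imwrite("pics/ret.png",cv2.resize(c["img"][200:400,30:230],(600,600),interpolation=cv2.INTER_CUBIC))
E
```

```text
time_s: 23.5
ee_pos: [0.4844, -0.3495, 0.2805]
eef_rot: [-3.14, -0.0, 1.104]
force: [-0.4, -0.6, -1.5]
grip_width: 0.0259
grip_force: 30.0
147 [-1.   0.7 43.7 16.4]
```

View pics/ret.png

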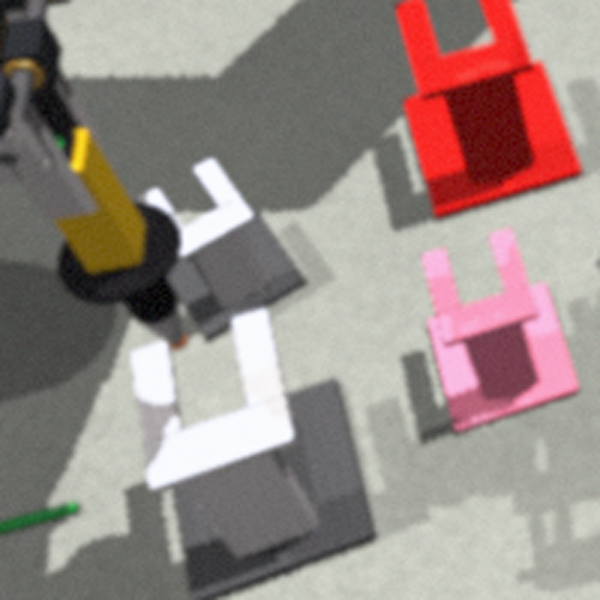

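The probe hangs upright over the large fork's slot, with its tip at crop (180,340). I'll lower it.

```bash
python3 -m inch '-1 0 0 0.5 0 0 0;-1 0 0 0.6 0 0 0;-1 0 0 0.6 0 0 0;-1 0 0 0.6 0 0 0;-1 0 0 0.6 0 0 0;-1 0 0 0.6 0 0 0;-1 0 0 0.4 0 0 0;-1 0 0 0.2 0 0 0;-1 0 0 0.1 0 0 0;-1 0 0 0 0 0 0'
python3 f.py; python3 go.py .4848 -.3492 .150 63.2
```

```text
time_s: 24.8
ee_pos: [0.4845, -0.35, 0.1553]
eef_rot: [3.141, 0.0, 1.103]
force: [0.7, 1.2, -1.7]
grip_width: 0.0256
grip_force: 30.0
t 25.05 Fmean [ 0.24  0.03 -1.61] Fn -1.38 sd 0.29 tip-spot tool mm [-351.68   72.19  141.75]
t 25.1 ee [ 0.4845 -0.35    0.1552] [1.7998e+02 1.0000e-02 6.3220e+01] shift [ 0.03 -0.    0.17] turn [0. 0. 0.] q [-0.69  0.43  1.42 -0.    1.3  -0.22] F [-1.06  0.44 -1.5 ]
```

```bash
python3 -m inch '-1 0.03 0 0.1 0 0 0;-1 0 0 0.05 0 0 0;-1 0 0 0 0 0 0'
python3 f.py; python3 go.py .4848 -.3492 .150 63.2
```

```text
time_s: 25.48
ee_pos: [0.4848, -0.3491, 0.1503]
eef_rot: [-3.141, -0.0, 1.103]
force: [-0.6, -0.1, -1.4]
grip_width: 0.0258
grip_force: 30.0
t 25.725 Fmean [ 0.03 -0.31 -1.71] Fn -1.62 sd 0.47 tip-spot tool mm [-350.78   72.13  146.43]
t 25.775 ee [ 0.4848 -0.3491  0.1506] [179.99   0.    63.22] shift [-0.   -0.    0.02] turn [0. 0. 0.] q [-0.69  0.43  1.42  0.    1.29 -0.22] F [ 0.05  0.43 -1.9 ]
```

```bash
python3 -m inch '-1 0 0 0.03 0 0 0;-1 0 0 0.02 0 0 0;-1 0 0 0 0 0 0' >/dev/null
python3 f.py; python3 go.py .4848 -.3492 .150 63.2
```

```text
t 26.4 Fmean [-2.8   1.76  5.41] Fn 5.71 sd 0.35 tip-spot tool mm [-350.79   72.12  147.35]
t 26.45 ee [ 0.4849 -0.3492  0.1498] [1.7996e+02 1.0000e-02 6.3220e+01] shift [-0.   -0.   -0.01] turn [0. 0. 0.] q [-0.69  0.43  1.42 -0.    1.28 -0.22] F [-3.    1.59  4.81]
```

It's seated at the original height. I'll open and retreat upward.

```bash
python3 -m inch '-1 0 0 -0.03 0 0 0;-0.3 0 0 0 0 0 0;0 0 0 0 0 0 0;0.5 0 0 0 0 0 0;1 0 0 0 0 0 0;1 0 0 0 0 0 0;1 0 0 0 0 0 0;1 0 0 0 0 0 0'
python3 -m inch '1 0 0 -0.3 0 0 0;1 0 0 -0.6 0 0 0;1 0 0 -1 0 0 0;1 0 0 -1 0 0 0;1 0 0 -1 0 0 0;1 0 0 -1 0 0 0;1 0 0 -0.5 0 0 0;1 0 0 0 0 0 0;1 0 0 0 0 0 0'
python3 - <<'E'
from h import *
c=camera("scene");t=camera("top")
from fit import *
E
python3 - <<'E'
from h import *
c=camera("scene");t=camera("top")
P=cloud(c)
k=P[(np.hypot(P[...,0]-.4845,P[...,1]+.349)<.025)&(P[...,2]>.198)&(P[...,2]<.21)];print(len(k),k.mean(0))
cv2.imwrite("pics/end.png",np.hstack([cv2.resize(c["img"][180:400,30:330],(400,293)),cv2.resize(t["img"][170:350,270:515],(400,293))]))
E
```

```text
time_s: 27.45
ee_pos: [0.4848, -0.3491, 0.1499]
eef_rot: [-3.142, 0.0, 1.103]
force: [-0.3, 1.1, -0.5]
grip_width: 0.0897
grip_force: 0.0
time_s: 28.58
ee_pos: [0.4846, -0.3489, 0.3107]
eef_rot: [-3.14, -0.0, 1.103]
force: [-0.1, -0.8, -0.2]
grip_width: 0.0937
grip_force: 0.0
scene 502 [ 0.4837 -0.3488] 63.13255709203735 0.0007280388944073809
top 92 [ 0.4856 -0.3507] 63.136239519784965 0.0009064048942888088
both 594 [ 0.4838 -0.349 ] 63.38296685239339 0.0010036504539358557
scene cap 141 [ 0.4862 -0.3496] [ 0.48573361 -0.34856967] 0.20092105474530111
top cap 54 [ 0.4854 -0.3495] [ 0.48366616 -0.34667724] 0.20005756763899885
s fork top 1181 ((487.34112548828125, -350.15716552734375), (78.68097686767578, 96.85762023925781), 74.14791107177734) 0.1154041759559408
t fork top 452 ((489.3956298828125, -350.9095458984375), (78.11720275878906, 95.42866516113281), 74.09720611572266) 0.1145609653017306
s disc 1715 [0.575  0.0311 0.1576] [-0.0615  0.5135  0.8559] tilt 0.5435402163754067 az 96.82841704212143 0.0006454055028972171
  circ 75.79981994628906 [0.5719 0.0354 0.1548]
  spot 33 [291.1 239.6] [ 0.5783 -0.0025  0.178 ] [ 0.5788 -0.0029  0.1787] r 0.04491948119712855
t disc 1822 [0.5721 0.0323 0.153 ] [-0.065   0.5177  0.8531] tilt 0.5489709148429534 az 97.16095975860704 0.0017627602636335407
  circ 75.20209503173828 [0.5729 0.0332 0.1525]
  spot 24 [338.1 221.7] [ 0.5787 -0.0046  0.1759] [ 0.5786 -0.0046  0.1763] r 0.0448163066302963
139 [ 0.48666349 -0.34939783  0.20113217]
```

View pics/end.png

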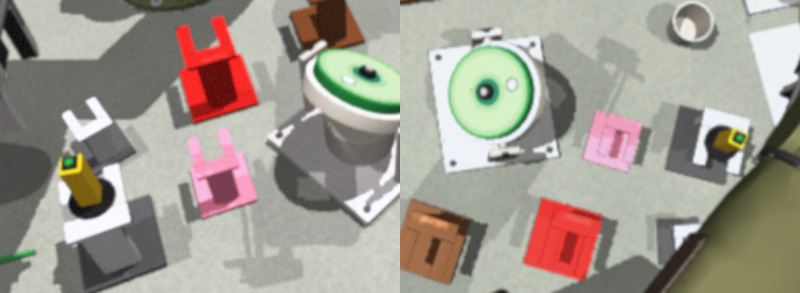

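The probe stands upright in the big fork. Its cap is at (0.4867,-0.3494,0.2011), against (0.4862,-0.3496,0.2009) before. The disc looks undisturbed, and the robot is clear.

```bash
python3 -c "
from station import ticket
print(ticket.hand_in())"
```

```text
the job is handed in; nothing more can be done
None
```

The reading was taken with the tip on the white spot at about 3.8 N for over two seconds, the probe is hanging upright in its fork again, and the job is handed in at about 29 s; no verdict came back.

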